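Clear the edge sander and hold its tension arm back for a belt change

TASK

The edge sander needs its new belt. Clear its deck first: lay the two slats lying on it flat on the crosswise stack as the next layer, across the layer below and straight above the two bottom slats, without shifting the stack. Then push the sprung tension arm with the red handle back past the ratchet click, right up to its rubber stop, and finish holding it there, not leaving it to the pawl, so that I can slip the belt over the drums; leave everything else where it is.

Things in the scene. Friction and masses are not known exactly. Their poses are not given: they have to be found in the camera images.
- sander: fixed benchtop edge sander, belt off; origin on the bench under it, x away from the robot, y left, z up. Blue-grey housing, steel deck (x -150..130, y -185..185 mm) 100 mm above the bench. On the deck, 50 to 60 mm tall: black drive drum (x 30, y 125, 50 mm across), steel platen (x 6..14, y 13..91), tension arm at right. The slats lie on the free front, x below 0.
- tension_arm (a joint): arm's swing, rad: 0 forward on its front stop (along the sander's -x), grows as the handle goes left (+y; clockwise from above). Sprung towards 0: 5 N at the handle, 10 N at the end. Clicks at about 0.44; if let go it then rests on the pawl at 0.43; rubber stop at 0.52. Bar 22 mm wide, 3..13 mm over the deck, 185 mm long, with an idler drum (45 mm across, 55 tall). Slats on the deck are in its way.
- handle (a point): red upright round handle near the end of the tension arm, 24 mm across; the point is on its axis, 43 mm above the deck and 24 mm below its top; the free grip reaches from 19 to 67 mm above the deck. It swings on a circle of 165 mm radius about the pivot. Can be pinched from above or pushed from its right side.
- pivot (a point): point on the tension arm's upright pivot axis, at the height of the handle point.
- pawl (a joint): travel of the brass pawl slider at the deck's right edge, sprung towards the arm's ratchet tooth, m: 0 = dropped in, about 0.004 while the tooth passes beneath; it moves by itself, clicking in as the arm passes.
- board: fixed square plywood board, 210 x 210 x 6 mm, on the bench under the stack; origin at the centre of its underside, z up; the bottom slats lie along its x.
- slat_a_mid (a point): brown wooden slat, 160 x 25 x 12 mm, about 34 g; the point is its centre, x along its length, z up. Bottom layer of the stack, on the board, about 50 mm to the board's +y side.
- slat_b_mid (a point): brown wooden slat, 160 x 25 x 12 mm, about 34 g; the point is its centre, x along its length, z up. Bottom layer of the stack, on the board, about 50 mm to the board's -y side.
- slat_c_mid (a point): brown wooden slat, 160 x 25 x 12 mm, about 34 g; the point is its centre, x along its length, z up. Second layer, across the bottom layer, about 50 mm to the board's +x side.
- slat_d_mid (a point): brown wooden slat, 160 x 25 x 12 mm, about 34 g; the point is its centre, x along its length, z up. Second layer, across the bottom layer, about 50 mm to the board's -x side.
- slat_e_mid (a point): brown wooden slat, 160 x 25 x 12 mm, about 34 g; the point is its centre, x along its length, z up. To be stacked: lies flat on the sander's deck, roughly along the sander's y.
- slat_f_mid (a point): brown wooden slat, 160 x 25 x 12 mm, about 34 g; the point is its centre, x along its length, z up. To be stacked: lies flat on the sander's deck, roughly along the sander's y, beside slat e.
- crepe_block: bystander: tan rubber belt-cleaning block, 28 x 95 x 28 mm, on the deck behind the platen; origin at the centre of its underside.
- glue: bystander: glue bottle, 54 mm across, 150 mm tall; origin under its centre.
- mug: bystander: blue mug, 80 mm across, 90 mm tall; origin under its centre.
- screwdriver: bystander: screwdriver lying on the bench behind the sander.
- badge0: bystander: red badge, 58 mm across, 9 mm thick, on the bench behind the stack.
- badge1: bystander: plain steel badge, 58 mm across, 9 mm thick, on the bench at the back.
Things that resemble listed ones, but are neither listed nor needed, are in the scene too. Leave any blue or green look-alike of the part that bears slat_f_mid alone. Leave any green or orange look-alike of the part that bears slat_b_mid alone.

How it is judged (in metres and radians):
On the way, in this order (a step that is already met when the one before it is completed fails the run):
1. both slats from the deck lie released on the stack as its third layer (((horizontal distance between slat_e_mid and slat_a_mid below 0.018 m and angle between the x axis of slat_e_mid and the x axis of slat_a_mid, either way round below 0.14 rad and angle between each of slat_e_mid, slat_f_mid's own z axis and vertical below 0.08 rad and z of slat_e_mid in the frame of board between 0.032 and 0.041 m and horizontal distance between slat_f_mid and slat_b_mid below 0.018 m and angle between the x axis of slat_f_mid and the x axis of slat_b_mid, either way round below 0.14 rad and z of slat_f_mid in the frame of board between 0.032 and 0.041 m) or (horizontal distance between slat_e_mid and slat_b_mid below 0.018 m and angle between the x axis of slat_e_mid and the x axis of slat_b_mid, either way round below 0.14 rad and angle between each of slat_e_mid, slat_f_mid's own z axis and vertical below 0.08 rad and z of slat_e_mid in the frame of board between 0.032 and 0.041 m and horizontal distance between slat_f_mid and slat_a_mid below 0.018 m and angle between the x axis of slat_f_mid and the x axis of slat_a_mid, either way round below 0.14 rad and z of slat_f_mid in the frame of board between 0.032 and 0.041 m)) and contact force between the fingers and slat_e below 0.1 N and contact force between the fingers and slat_f below 0.1 N), for 0.2 s.
2. the tension arm is pushed past its click and held back by the robot (value of joint tension_arm above 0.465 rad and value of joint pawl below 0.002 m and contact force between any of the fingers, the arm and tension_arm above 2 N), for 0.3 s.
At the end, for the whole second after the job is handed in: Arm held by the robot (over 2 N) past the click: above 0.465 rad, pawl in within 2 mm. Slats e, f released, flat on layer two, one above each bottom slat (centres 18 mm, directions 0.14 rad, tilt 0.08 rad). Lower four slats moved under 15 mm (all of step 1 and all of step 2 and distance of each of slat_a_mid, slat_b_mid, slat_c_mid, slat_d_mid from where it was at the start of the episode below 0.015 m); the arm keeps its last pose, push and grip.
It fails at once if the begun stack is knocked: a lower slat shifts by more than 25 mm (distance of any of slat_a_mid, slat_b_mid, slat_c_mid, slat_d_mid from where it was at the start of the episode above 0.025 m).
It fails at once if another thing is shifted by more than 30 mm (distance of any of crepe_block, glue, mug, screwdriver, badge0, badge1 from where it was at the start of the episode above 0.03 m).
It also fails if it takes over 64 s, if anything falls off the work surface, if the arm or the gripper's body presses on something with over 40 N, if the wrist force passes 120 N, or if a joint passes its speed limit or range.

ROBOT

A 6-joint arm with a two-finger parallel gripper is mounted at the origin on the work surface. World frame = base frame: x ahead of the robot, y to its left, z up, the work surface at z = 0. Lengths are in mm, angles in rad, forces in N, time in s.
With the tool pointing down it reaches from about 300 to 750 mm from the base axis. Payload 8.5 kg.
Tool frame: the origin (TCP) lies at the very end of the fingers, on their centre line; the grasp point (between the pads) lies 19 mm behind it; z points along the fingers, y is the line along which they close (so a half turn about z gives the same grasp; the last joint's range is limited). The gripper opens to 85 mm and grips with 20 to 120 N. Pads are 22 mm wide; open, the fingers measure 114 mm over their backs; the gripper's body (76 mm by 85 mm) begins 54 mm behind the grasp point. The pads swing forward as they close: fully open they stand 13 mm farther back than shut.
Start: joints at [0.904, 0.381, 1.297, -0, 1.464, -0.215], TCP at [240.111, 494.8, 231.322] pointing down, gripper open.
Joint ranges: [-3.11, 3.11], [-0.89, 2.33], [0.22, 2.48], [-1.42, 4.56], [0.17, 2.85], [-2.88, 2.88]. Speed limits (rad/s): [2.39, 2.39, 3.14, 3.14, 3.14, 3.14].

INTERFACE

Orientations are given as a unit quaternion [w, x, y, z].
In Python, from cell import ctrl gives the robot as it stands. The module is installed in compiled form; this text tells all that it offers.
- The arm moves only by the tool servo_tool, never from a script. Its argument "plan" is a list of rows, each an object with "offset": the shift along the world's x, y, z each as a share of 25 mm, from -1 to 1, a list of three; "delta_rot": the turn, a rotation vector about the world's x, y, z each as a share of 4 degrees, from -1 to 1, a list of three; "hand": the opening, from 0 (shut) to 1 (fully open). In form: [{"offset": [tx, ty, tz], "delta_rot": [rx, ry, rz], "hand": hand}, ...]. A call has 1 to 8 rows; each row shifts and turns the commanded pose from where the row before left it; what a row does not reach is not made up. A row lasts 1/12 s, in which the tool goes at most 41.7 mm and 7.16 degrees, less where a joint would pass 70% of its speed; a pose out of reach is approached as far as the arm can. A call with a number of a shift or a turn outside -1 to 1 is refused whole. A call with a gripper value outside its range is refused whole. The fingers move at their own pace and stop on an object; "newtons" is the grip in N (left out, the last holds). Time passes only in rows, so rows that do not move let the fingers close. It gives the time, the measured TCP pose, the force, the opening and the grip force at its end, in the units of the state.
- ctrl.sense(): the state, without advancing time (a new reading comes with each control period).
- ctrl.get_image(name): name is "scene" or "top" or "wrist"; returns the picture (480x640x3 uint8, red, green, blue); there is no depth.
- ctrl.camera_params(name): a dict with "camera_matrix" (3x3 intrinsics, pixels), "cam_to_world" (4x4, takes a point from camera to world coordinates). Camera axes: x right, y up, looking along -z (the intrinsics and any distortion apply to the point x, -y, -z); pixel columns grow to the right and rows downward; lengths in mm; the calibration is good to about 2 mm. A picture is of the moment at which its call begins: read the wrist's pose just before it. camera_params takes no time and is no camera call; for the wrist camera it gives the pose at the moment of the call.
- ctrl.job_done(): hands the job in; it is judged then, once.
The state is a dict: "time_s": time; "joint_pos": joint angles; "qd": joint speeds; "tau": joint torques, N m; "position": TCP position; "ee_rot": TCP orientation; "contact_force": force on the tool from outside, world axes, zero at the start; "wrist_torque": the same for the moment, N m; "opening": finger opening in mm; "grasp_force": force on a finger pad.
Only numpy, scipy, OpenCV 4.12 (cv2) and the standard library are available. Lean on these libraries where they do the work, as an engineer would, in place of code of your own. Each camera call takes 0.05 s, during which the arm holds its last target. There are 200 camera calls.

## Working session

There is one attempt and no reset: what is moved stays moved. The work goes in short steps, Python scripts to look and compute and a tool call to move; the robot and the scene stay as the last step left them, time stands still between calls to the robot, and variables do not carry over. Pictures are saved under pics/ and viewed, at most 10 in all, crops included, and the job is handed in when it is done.

Besides the shell and the picture viewer there is one more tool, called after "Request:" by a JSON object that holds its "name" and its "arguments", one argument or row to a line. servo_tool: Moves the arm, as the interface text tells. Its arguments: {"type":"object","properties":{"plan":{"type":"array"},"newtons":{"type":"number"}},"required":["plan"]}

```bash
mkdir -p pics
python3 - <<'E'
from cell import ctrl
import cv2,numpy as np
s=ctrl.sense();print(s)
for n in ("scene","top"):
    im=ctrl.get_image(n);cv2.imwrite(f"pics/{n}0.png",im[:,:,::-1])
    p=ctrl.camera_params(n);print(n,{k:np.round(v,3).tolist() if not isinstance(v,str) else v for k,v in p.items()})
E
```

```text
{'time_s': 0.0, 'joint_pos': array([ 9.03661805e-01,  3.81203193e-01,  1.29824213e+00,  1.57841786e-06,
        1.46357603e+00, -2.15272039e-01]), 'qd': array([ 0.00064727,  0.00187134, -0.00039418,  0.00060361, -0.00072099,
        0.0019217 ]), 'tau': array([ 2.05800541e-03, -4.48448753e+01, -2.31285059e+01, -8.98185863e-05,
        4.72225467e-03,  6.05884316e-05]), 'position': array([239.96391914, 494.58063937, 230.71418975]), 'ee_rot': array([-3.05756880e-04,  2.24014060e-01,  9.74585651e-01, -6.45607861e-04]), 'contact_force': array([-0.01639387,  0.23186877, -0.8531212 ]), 'wrist_torque': array([ 0.02722592,  0.02956689, -0.00288262]), 'grasp_force': 0.0, 'opening': 85.3825552718105}
scene {'camera_matrix': [[504.923, 0.0, 323.562], [0.0, 504.923, 233.167], [0.0, 0.0, 1.0]], 'cam_to_world': [[0.307, -0.509, 0.804, 1333.579], [0.952, 0.163, -0.26, -414.647], [0.001, 0.845, 0.534, 674.145], [0.0, 0.0, 0.0, 1.0]]}
top {'camera_matrix': [[513.281, 0.0, 320.54], [0.0, 513.281, 248.788], [0.0, 0.0, 1.0]], 'cam_to_world': [[-0.019, 0.99, -0.143, 345.806], [-1.0, -0.017, 0.014, -124.106], [0.011, 0.143, 0.99, 1232.817], [0.0, 0.0, 0.0, 1.0]]}
```

View pics/top0.png

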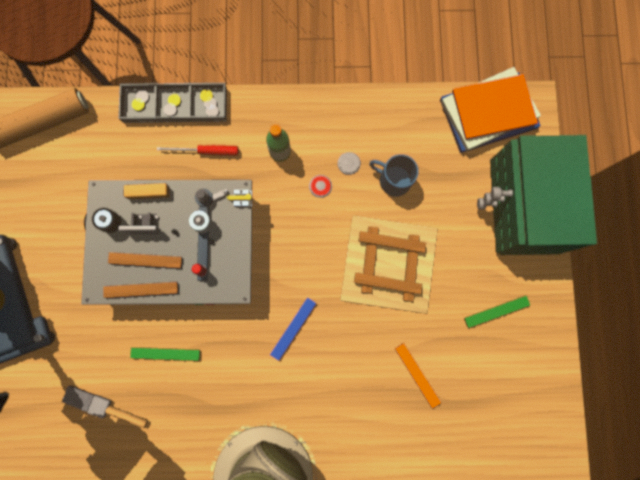

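View pics/scene0.png

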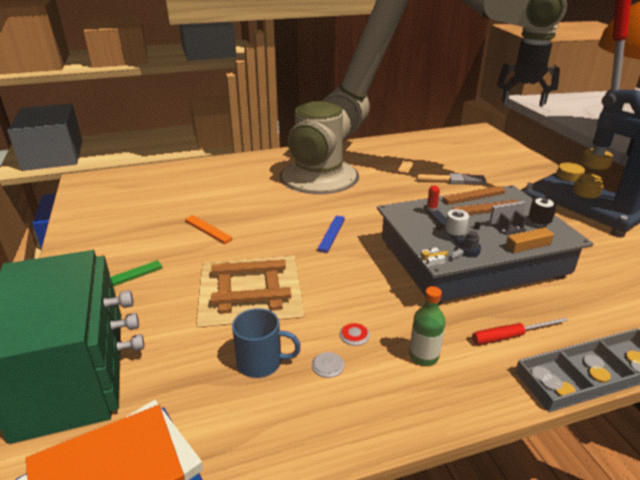

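Top view: the brown slats e and f lie on the deck at about (145,260) and (140,290). The stack is at (390,262), with a at (370,260), b at (411,272) and c/d on top at (393,240)/(388,284). The red handle is at (198,269). Look-alikes are blue (294,330), green (165,354) and (497,312), and orange (418,375). I choose the two brown ones on the deck.

```bash
cat > h.py <<'E'
import cv2,numpy as np
from cell import ctrl
def ray(p,uv,z):
    K=p["camera_matrix"];T=np.array(p["cam_to_world"]);uv=np.atleast_2d(uv).astype(float)
    d=np.c_[(uv[:,0]-K[0][2])/K[0][0],-(uv[:,1]-K[1][2])/K[1][1],-np.ones(len(uv))]@T[:3,:3].T
    return T[:3,3]+d*((z-T[2,3])/d[:,2])[:,None]
def proj(p,X):
    K=p["camera_matrix"];T=np.array(p["cam_to_world"])
    c=(np.atleast_2d(X)-T[:3,3])@T[:3,:3]
    return np.c_[K[0][2]-K[0][0]*c[:,0]/c[:,2],K[1][2]+K[1][1]*c[:,1]/c[:,2]]
def rect(p,c,z):
    """contour cast to height z -> centre, long-axis angle (deg), sizes"""
    X=ray(p,c.reshape(-1,2),z)[:,:2].astype(np.float32)
    (cx,cy),(w,h),a=cv2.minAreaRect(X)
    if h>w:w,h,a=h,w,a+90
    return np.round([cx,cy,(a+90)%180-90,w,h],1)
E
python3 - <<'E'
from h import *
p=ctrl.camera_params("top");im=cv2.imread("pics/top0.png");hsv=cv2.cvtColor(im,cv2.COLOR_BGR2HSV)
for q in [(145,260),(140,290),(393,240),(388,284),(370,262),(411,264),(355,280),(390,262),(300,230),(198,269),(120,195)]:print(q,hsv[q[1],q[0]])
m=cv2.inRange(hsv,(5,120,60),(13,230,190))
n,l,st,ce=cv2.connectedComponentsWithStats(m)
print([ (s.tolist(),c.round(0).tolist()) for s,c in zip(st,ce) if 60<s[4]<20000 and s[1]>140])
for x in (60,):
    cs,_=cv2.findContours(m[245:310,90:195],cv2.RETR_EXTERNAL,cv2.CHAIN_APPROX_NONE,offset=(90,245))
    for c in cs:
        if cv2.contourArea(c)>100:print(rect(p,c,112))
print("tcp px",proj(p,[240,494.6,231]))
print("handle top",ray(p,[[199,268]],167))
r=cv2.resize(im[150:320,70:450],(760,340),interpolation=cv2.INTER_CUBIC)
o=cv2.resize(m[150:320,70:450],(760,340))
r2=cv2.resize(im[205:325,330:450],(480,480),interpolation=cv2.INTER_CUBIC)
cv2.imwrite("pics/c1.png",np.hstack([cv2.resize(im[170:310,75:260],(480*185//140*2//3,320),interpolation=cv2.INTER_CUBIC),cv2.resize(r2,(320,320))]))
E
```

```text
(145, 260) [ 15 178 183]
(140, 290) [ 14 178 185]
(393, 240) [ 15 185 181]
(388, 284) [ 15 188 180]
(370, 262) [ 15 180 184]
(411, 264) [ 14 177 187]
(355, 280) [ 15 183 178]
(390, 262) [ 23 126 229]
(300, 230) [ 17 153 228]
(198, 269) [  2 206 224]
(120, 195) [ 18  49 171]
[([197, 146, 42, 11, 143], [219.0, 153.0])]
tcp px [[-12.48261258 385.83613313]]
handle top [[463.47557674 114.66039937 167.        ]]
```

View pics/c1.png

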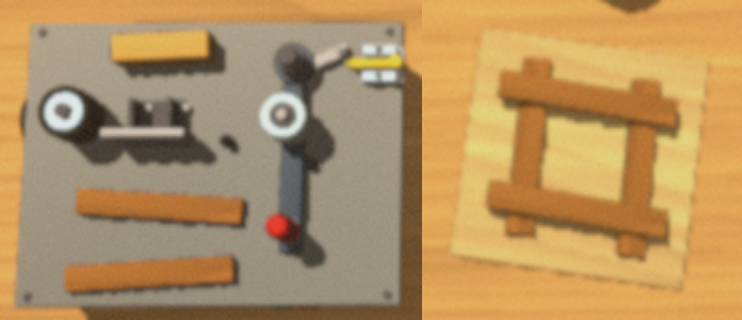

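The crop confirms the brown pair on the deck, clear of the arm. The bottom slats of the stack run nearly along image-vertical, with their ends poking out.

Run:
```python
from h import *
p=ctrl.camera_params("top");im=cv2.imread("pics/top0.png");hsv=cv2.cvtColor(im,cv2.COLOR_BGR2HSV)
m=cv2.inRange(hsv,(9,150,90),(17,255,205))
def comps(x0,x1,y0,y1,z,mm=m,A=100):
    cs,_=cv2.findContours(mm[y0:y1,x0:x1].copy(),cv2.RETR_EXTERNAL,cv2.CHAIN_APPROX_NONE,offset=(x0,y0))
    for c in cs:
        if cv2.contourArea(c)>A:print(z,cv2.boundingRect(c),rect(p,c,z))
print("e,f");comps(95,190,248,305,112)
print("stack all");comps(345,435,220,308,30)
sub=m[220:308,345:435]
# opening along the two directions
for k,z in (((1,17),18),((25,1),30)):
    print(k);o=cv2.morphologyEx(m,cv2.MORPH_OPEN,np.ones((k[1],k[0]),np.uint8));comps(345,435,220,308,z,o,40)
# deck
d=cv2.inRange(hsv,(0,0,90),(30,95,200));d=cv2.morphologyEx(d,cv2.MORPH_CLOSE,np.ones((5,5)));
print("deck");comps(70,265,170,315,100,d,3000)
b=cv2.inRange(hsv,(18,80,190),(30,140,255));print("board");comps(335,445,210,318,6,cv2.morphologyEx(b,cv2.MORPH_CLOSE,np.ones((5,5))),1500)
red=cv2.inRange(hsv,(0,150,150),(5,255,255))
print("red");comps(185,215,255,285,167,red,20)
cv2.imwrite("pics/m.png",np.hstack([cv2.resize(m[220:308,345:435],None,fx=4,fy=4),cv2.resize(d[170:315,70:265],None,fx=2,fy=2)[:352]if 0 else np.zeros((352,1),np.uint8)]))
```

```text
e,f
112 (104, 283, 74, 15) [424.5 252.9 -87.3 157.9  23.7]
112 (109, 253, 73, 15) [488.9 245.8  85.2 158.4  23.4]
stack all
30 (354, 226, 72, 76) [ 482.3 -303.7   -8.1  166.2  160.3]
(1, 17)
18 (403, 235, 16, 67) [ 472.7 -354.7   -7.8  160.    29.4]
18 (362, 226, 16, 68) [ 494.1 -257.7   -7.3  160.9   29.5]
(25, 1)
30 (354, 276, 68, 15) [ 435.4 -297.    82.4  159.    28.3]
30 (359, 235, 67, 14) [ 533.4 -310.9   82.2  159.    27.8]
deck
100 (82, 180, 171, 125) [532.7 200.3  89.1 372.7 279.8]
board
6 (341, 216, 96, 97) [ 484.2 -305.    80.5  211.8  210. ]
red
167 (192, 264, 9, 10) [462.6 120.9   0.8  18.8  16.6]
```

Request:
{"name": "servo_tool", "arguments": {
  "plan": [
    {"offset": [0.55, -0.55, 0], "delta_rot": [0, 0, -1], "hand": 0.6},
    {"offset": [0.55, -0.55, 0], "delta_rot": [0, 0, -1], "hand": 0.6},
    {"offset": [0.55, -0.55, 0], "delta_rot": [0, 0, -1], "hand": 0.6},
    {"offset": [0.55, -0.55, 0], "delta_rot": [0, 0, -1], "hand": 0.6},
    {"offset": [0.55, -0.55, 0], "delta_rot": [0, 0, -1], "hand": 0.6},
    {"offset": [0.55, -0.55, 0], "delta_rot": [0, 0, -1], "hand": 0.6},
    {"offset": [0.55, -0.55, 0], "delta_rot": [0, 0, -1], "hand": 0.6},
    {"offset": [0.55, -0.55, 0], "delta_rot": [0, 0, -1], "hand": 0.6}
  ],
  "newtons": 40
}}

```text
time_s: 0.77
position: [350.5, 384.0, 231.0]
ee_rot: [-0.0, 0.485, 0.874, -0.0]
contact_force: [0.8, 0.1, -0.5]
opening: 51.0
grasp_force: 0.0
```

Request:
{"name": "servo_tool", "arguments": {
  "plan": [
    {"offset": [0.55, -0.55, 0], "delta_rot": [0, 0, -1], "hand": 0.6},
    {"offset": [0.55, -0.55, 0], "delta_rot": [0, 0, -1], "hand": 0.6},
    {"offset": [0.55, -0.55, 0], "delta_rot": [0, 0, -1], "hand": 0.6},
    {"offset": [0.55, -0.55, 0], "delta_rot": [0, 0, -1], "hand": 0.6},
    {"offset": [0.55, -0.55, 0], "delta_rot": [0, 0, -1], "hand": 0.6},
    {"offset": [0.55, -0.55, 0], "delta_rot": [0, 0, -1], "hand": 0.6},
    {"offset": [0.55, -0.55, 0], "delta_rot": [0, 0, -1], "hand": 0.6},
    {"offset": [0.55, -0.55, 0], "delta_rot": [0, 0, -1], "hand": 0.6}
  ]
}}

```text
time_s: 1.43
position: [460.6, 274.0, 231.0]
ee_rot: [-0.0, 0.708, 0.707, -0.0]
contact_force: [-0.3, 0.5, 0.6]
opening: 51.3
grasp_force: 0.0
```

Request:
{"name": "servo_tool", "arguments": {
  "plan": [
    {"offset": [0.6, -0.6, 0], "delta_rot": [0, 0, -1], "hand": 0.6},
    {"offset": [0.55, -0.55, 0], "delta_rot": [0, 0, -0.2], "hand": 0.6},
    {"offset": [0, 0, 0], "delta_rot": [0, 0, 0], "hand": 0.6},
    {"offset": [0, 0, 0], "delta_rot": [0, 0, 0], "hand": 0.6}
  ]
}}

```text
time_s: 1.77
position: [489.0, 245.6, 230.8]
ee_rot: [-0.0, 0.736, 0.677, -0.0]
contact_force: [-0.4, 0.3, -0.7]
opening: 51.5
grasp_force: 0.0
```

```bash
cat >> h.py <<'E'
def pose():
    s=ctrl.sense();w,x,y,z=s["ee_rot"];a=np.degrees(2*np.arctan2(y,x))-90
    tilt=np.degrees(2*np.arcsin(min(1,np.hypot(w,z))))
    return s["time_s"],s["position"].round(1),round((a+90)%180-90,2),round(tilt,2),s["contact_force"].round(2),round(s["opening"],1),round(s["grasp_force"],1),s["joint_pos"][5].round(2)
E
python3 - <<'E'
from h import *
print(pose());p=ctrl.camera_params("wrist");im=ctrl.get_image("wrist")[:,:,::-1];cv2.imwrite("pics/w1.png",im)
print(np.round(p["cam_to_world"],3).tolist(),p["camera_matrix"])
hsv=cv2.cvtColor(im,cv2.COLOR_BGR2HSV)
m=cv2.inRange(hsv,(7,140,80),(17,255,215));m=cv2.morphologyEx(m,cv2.MORPH_OPEN,np.ones((5,5)))
cs,_=cv2.findContours(m,cv2.RETR_EXTERNAL,cv2.CHAIN_APPROX_NONE)
for c in cs:
    if cv2.contourArea(c)>500:print(cv2.boundingRect(c),rect(p,c,112))
print(proj(p,[[488.9,245.8,112],[424.5,252.9,112]]))
E
```

```text
(1.7667, array([489. , 245.6, 230.8]), np.float64(-4.75), np.float64(0.06), array([-0.37,  0.29, -0.74]), 51.5, 0.0, np.float64(0.33))
[[0.997, 0.077, 0.027, 495.016], [-0.082, 0.944, 0.319, 328.528], [-0.001, -0.32, 0.947, 372.283], [0.0, 0.0, 0.0, 1.0]] [[334.41648297   0.         316.0479032 ]
 [  0.         334.41648297 237.13643599]
 [  0.           0.           1.        ]]
[[317.24909472 231.34454131]
 [237.80993712 229.18840403]]
```

View pics/w1.png

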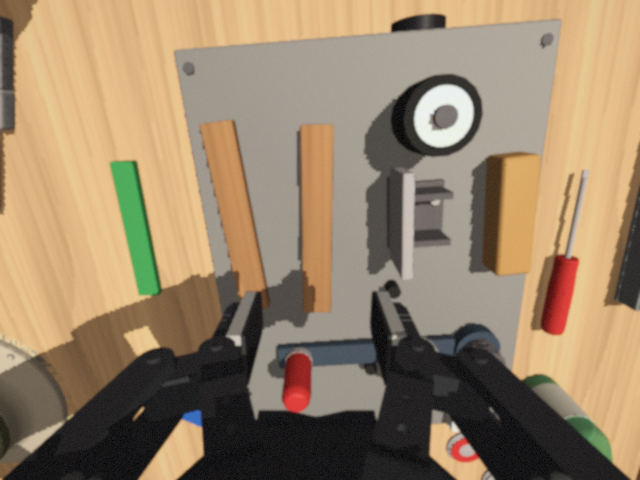

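Wrist view: e spans (317,125–312), f runs (220,122)–(258,305) with its lower end near the left finger, and the handle base is at (298,355).

Run:
```python
from h import *
p=ctrl.camera_params("wrist");im=cv2.imread("pics/w1.png");hsv=cv2.cvtColor(im,cv2.COLOR_BGR2HSV)
print(hsv[218,317],hsv[200,232],hsv[210,280])
m=cv2.inRange(hsv,(5,110,60),(18,255,235));m[:,:190]=0;m[:,345:]=0;m[:110]=0;m[325:]=0
m=cv2.morphologyEx(m,cv2.MORPH_OPEN,np.ones((5,5)))
cs,_=cv2.findContours(m,cv2.RETR_EXTERNAL,cv2.CHAIN_APPROX_NONE)
for c in cs:
    if cv2.contourArea(c)>500:print(cv2.boundingRect(c),rect(p,c,112))
print("handle base at z119",ray(p,[[298,358]],119),"top",ray(p,[[296,400]],167))
```

```text
[ 15 135 200] [ 15 137 198] [ 19  30 159]
(190, 274, 32, 51) [383.5 191.6  85.4  49.4  29. ]
(300, 125, 33, 187) [487.9 250.5  85.5 156.7  24.2]
(201, 121, 68, 187) [424.4 258.1 -87.3 157.4  25.9]
handle base at z119 [[461.47475357 129.2287589  119.        ]] top [[462.33394429 128.18963265 167.        ]]
```

Request:
{"name": "servo_tool", "arguments": {
  "plan": [
    {"offset": [0, 0.1, -0.8], "delta_rot": [0, 0, 0], "hand": 0.6},
    {"offset": [0, 0, -1], "delta_rot": [0, 0, 0], "hand": 0.6},
    {"offset": [0, 0, -1], "delta_rot": [0, 0, 0], "hand": 0.6},
    {"offset": [0, 0, -1], "delta_rot": [0, 0, 0], "hand": 0.6},
    {"offset": [0, 0, -0.8], "delta_rot": [0, 0, 0], "hand": 0.6},
    {"offset": [0, 0, -0.4], "delta_rot": [0, 0, 0], "hand": 0.6},
    {"offset": [0, 0, -0.08], "delta_rot": [0, 0, 0], "hand": 0.6},
    {"offset": [0, 0, 0], "delta_rot": [0, 0, 0], "hand": 0.6}
  ]
}}

```text
time_s: 2.48
position: [488.7, 249.0, 104.5]
ee_rot: [-0.0, 0.735, 0.678, -0.0]
contact_force: [-0.0, -1.1, -0.9]
opening: 50.9
grasp_force: 0.0
```

Request:
{"name": "servo_tool", "arguments": {
  "plan": [
    {"offset": [0, 0, 0], "delta_rot": [0, 0, 0], "hand": 0.1},
    {"offset": [0, 0, 0], "delta_rot": [0, 0, 0], "hand": 0.1},
    {"offset": [0, 0, 0], "delta_rot": [0, 0, 0], "hand": 0.1},
    {"offset": [0, 0, 0], "delta_rot": [0, 0, 0], "hand": 0.1},
    {"offset": [0, 0, 0], "delta_rot": [0, 0, 0], "hand": 0.1}
  ]
}}

```text
time_s: 2.9
position: [489.5, 248.8, 105.8]
ee_rot: [0.001, 0.735, 0.678, 0.001]
contact_force: [-0.5, 0.5, 5.9]
opening: 23.7
grasp_force: 39.8
```

Request:
{"name": "servo_tool", "arguments": {
  "plan": [
    {"offset": [0, 0, 0.6], "delta_rot": [0, 0, 0], "hand": 0.1},
    {"offset": [0, 0, 1], "delta_rot": [0, 0, 0], "hand": 0.1},
    {"offset": [0, 0, 1], "delta_rot": [0, 0, 0], "hand": 0.1},
    {"offset": [0, 0, 1], "delta_rot": [0, 0, 0], "hand": 0.1},
    {"offset": [0, -0.5, 0.6], "delta_rot": [0, 0, 0], "hand": 0.1},
    {"offset": [0, -1, 0], "delta_rot": [0, 0, 0], "hand": 0.1},
    {"offset": [0, -1, 0], "delta_rot": [0, 0, 0], "hand": 0.1},
    {"offset": [0, -1, 0], "delta_rot": [0, 0, 0], "hand": 0.1}
  ]
}}

```text
time_s: 3.57
position: [488.7, 160.2, 210.1]
ee_rot: [0.0, 0.735, 0.678, 0.001]
contact_force: [0.5, -0.0, -0.3]
opening: 24.0
grasp_force: 39.3
```

Request:
{"name": "servo_tool", "arguments": {
  "plan": [
    {"offset": [0, -1, 0], "delta_rot": [0, 0, -1], "hand": 0.1},
    {"offset": [0, -1, 0], "delta_rot": [0, 0, -1], "hand": 0.1},
    {"offset": [0, -1, 0], "delta_rot": [0, 0, -1], "hand": 0.1},
    {"offset": [0, -1, 0], "delta_rot": [0, 0, -1], "hand": 0.1},
    {"offset": [0, -1, 0], "delta_rot": [0, 0, -1], "hand": 0.1},
    {"offset": [0, -1, 0], "delta_rot": [0, 0, -1], "hand": 0.1},
    {"offset": [0, -1, 0], "delta_rot": [0, 0, -1], "hand": 0.1},
    {"offset": [0, -1, 0], "delta_rot": [0, 0, -1], "hand": 0.1}
  ]
}}

```text
time_s: 4.23
position: [488.7, -40.2, 209.9]
ee_rot: [0.0, 0.894, 0.447, 0.0]
contact_force: [0.1, 0.1, -0.2]
opening: 23.0
grasp_force: 39.4
```

Request:
{"name": "servo_tool", "arguments": {
  "plan": [
    {"offset": [-0.1, -1, 0], "delta_rot": [0, 0, -1], "hand": 0.1},
    {"offset": [-0.1, -1, 0], "delta_rot": [0, 0, -1], "hand": 0.1},
    {"offset": [-0.1, -1, 0], "delta_rot": [0, 0, -1], "hand": 0.1},
    {"offset": [-0.1, -1, 0], "delta_rot": [0, 0, -1], "hand": 0.1},
    {"offset": [-0.1, -1, 0], "delta_rot": [0, 0, -1], "hand": 0.1},
    {"offset": [-0.1, -1, 0], "delta_rot": [0, 0, -1], "hand": 0.1},
    {"offset": [0, -1, 0], "delta_rot": [0, 0, -1], "hand": 0.1},
    {"offset": [0, -1, 0], "delta_rot": [0, 0, -1], "hand": 0.1}
  ]
}}

```text
time_s: 4.9
position: [473.6, -240.2, 209.9]
ee_rot: [0.0, 0.983, 0.183, 0.0]
contact_force: [0.7, -0.2, -0.3]
opening: 23.5
grasp_force: 39.4
```

Request:
{"name": "servo_tool", "arguments": {
  "plan": [
    {"offset": [0, -1, 0], "delta_rot": [0, 0, -1], "hand": 0.1},
    {"offset": [0, -1, 0], "delta_rot": [0, 0, -1], "hand": 0.1},
    {"offset": [0, -1, 0], "delta_rot": [0, 0, -1], "hand": 0.1},
    {"offset": [0, -1, -0.3], "delta_rot": [0, 0, -1], "hand": 0.1},
    {"offset": [0, -0.65, -0.6], "delta_rot": [0, 0, -1], "hand": 0.1},
    {"offset": [0, 0, -0.6], "delta_rot": [0, 0, -1], "hand": 0.1},
    {"offset": [0, 0, 0], "delta_rot": [0, 0, -1], "hand": 0.1},
    {"offset": [0, 0, 0], "delta_rot": [0, 0, -0.25], "hand": 0.1}
  ]
}}

```text
time_s: 5.57
position: [473.5, -355.3, 171.3]
ee_rot: [-0.0, 0.998, -0.069, -0.0]
contact_force: [-0.3, -0.1, -0.5]
opening: 23.4
grasp_force: 39.4
```

Run:
```python
from h import *
print(pose());p=ctrl.camera_params("wrist");im=ctrl.get_image("wrist")[:,:,::-1];cv2.imwrite("pics/w2.png",im)
print(ctrl.sense()["joint_pos"].round(2))
print(proj(p,[[472.7,-354.7,18],[494.1,-257.7,18],[435.4,-297,30],[533.4,-310.9,30]]).round())
```

```text
(5.5667, array([ 473.5, -355.3,  171.3]), np.float64(82.12), np.float64(0.08), array([-0.32, -0.09, -0.55]), 23.4, 39.4, np.float64(0.86))
[-0.84  0.5   1.27  0.    1.37  0.86]
[[316. 219.]
 [207. 210.]
 [260. 269.]
 [254. 160.]]
```

View pics/w2.png

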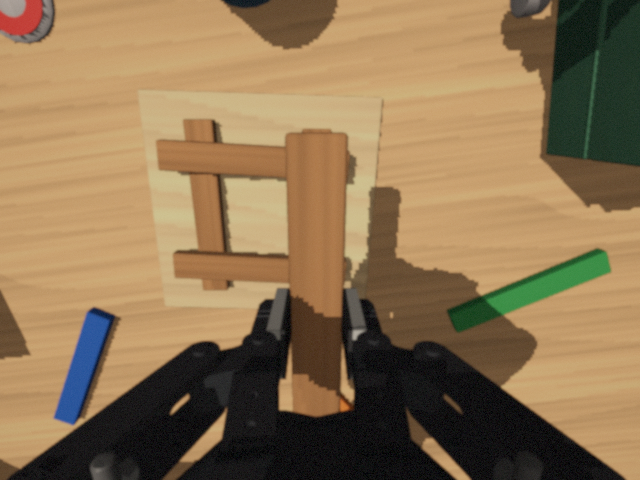

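The held slat covers b, which shows at (317,130). Slat a at (207,206) and d at (232,266) match their predicted pixels, so I'm lowering.

Run:
```python
from h import *
p=ctrl.camera_params("wrist")
X=ray(p,[[317,132]],178)[0];print(X,np.hypot(*(X[:2]-[473.5,-355.3])))
print("a far/near ends",ray(p,[[200,119],[217,291]],18))
print("b far", ray(p,[[318,129]],18))
```

```text
[ 551.5519847  -365.57322155  178.        ] 78.72516368471979
a far/near ends [[ 571.45695409 -270.30989508   18.        ]
 [ 413.0277162  -247.9006688    18.        ]]
b far [[ 550.42707047 -366.72090891   18.        ]]
```

Request:
{"name": "servo_tool", "arguments": {
  "plan": [
    {"offset": [-0.06, 0, -0.7], "delta_rot": [0, 0, 0], "hand": 0.1},
    {"offset": [0, 0, -1], "delta_rot": [0, 0, 0], "hand": 0.1},
    {"offset": [0, 0, -1], "delta_rot": [0, 0, 0], "hand": 0.1},
    {"offset": [0, 0, -1], "delta_rot": [0, 0, 0], "hand": 0.1},
    {"offset": [0, 0, -0.8], "delta_rot": [0, 0, 0], "hand": 0.1},
    {"offset": [0, 0, -0.5], "delta_rot": [0, 0, 0], "hand": 0.1},
    {"offset": [0, 0, -0.32], "delta_rot": [0, 0, 0], "hand": 0.1},
    {"offset": [0, 0, -0.04], "delta_rot": [0, 0, 0], "hand": 0.1}
  ]
}}

```text
time_s: 6.28
position: [472.3, -354.9, 37.2]
ee_rot: [-0.0, 0.998, -0.066, -0.0]
contact_force: [-0.1, 0.4, -0.1]
opening: 23.8
grasp_force: 39.4
```

Request:
{"name": "servo_tool", "arguments": {
  "plan": [
    {"offset": [0, 0, -0.04], "delta_rot": [0, 0, 0], "hand": 0.1},
    {"offset": [0, 0, 0], "delta_rot": [0, 0, 0], "hand": 0.1}
  ]
}}

```text
time_s: 6.45
position: [472.8, -355.6, 37.9]
ee_rot: [0.001, 0.998, -0.067, 0.001]
contact_force: [0.6, -0.1, 0.2]
opening: 23.6
grasp_force: 39.4
```

Request:
{"name": "servo_tool", "arguments": {
  "plan": [
    {"offset": [0, 0, -0.05], "delta_rot": [0, 0, 0], "hand": 0.1},
    {"offset": [0, 0, 0], "delta_rot": [0, 0, 0], "hand": 0.1}
  ]
}}

```text
time_s: 6.62
position: [472.6, -355.4, 36.2]
ee_rot: [0.0, 0.998, -0.067, 0.0]
contact_force: [-0.4, 0.2, -0.7]
opening: 23.6
grasp_force: 39.4
```

Request:
{"name": "servo_tool", "arguments": {
  "plan": [
    {"offset": [0, 0, -0.05], "delta_rot": [0, 0, 0], "hand": 0.1},
    {"offset": [0, 0, 0], "delta_rot": [0, 0, 0], "hand": 0.1}
  ]
}}

```text
time_s: 6.78
position: [472.6, -355.5, 35.7]
ee_rot: [0.001, 0.998, -0.067, 0.001]
contact_force: [-1.9, 2.4, 8.9]
opening: 23.4
grasp_force: 40.4
```

Request:
{"name": "servo_tool", "arguments": {
  "plan": [
    {"offset": [0, 0, 0.04], "delta_rot": [0, 0, 0], "hand": 0.4},
    {"offset": [0, 0, 0], "delta_rot": [0, 0, 0], "hand": 0.6},
    {"offset": [0, 0, 0], "delta_rot": [0, 0, 0], "hand": 0.6},
    {"offset": [0, 0, 0.3], "delta_rot": [0, 0, 0], "hand": 0.6},
    {"offset": [0, 0, 1], "delta_rot": [0, 0, 0], "hand": 0.6},
    {"offset": [0, 0, 1], "delta_rot": [0, 0, 0], "hand": 0.6},
    {"offset": [0, 0, 1], "delta_rot": [0, 0, 0], "hand": 0.6},
    {"offset": [0, 0, 1], "delta_rot": [0, 0, 0], "hand": 0.6}
  ]
}}

```text
time_s: 7.45
position: [472.2, -355.1, 144.5]
ee_rot: [0.0, 0.998, -0.067, 0.0]
contact_force: [1.2, -1.3, 0.2]
opening: 51.3
grasp_force: 0.0
```

Request:
{"name": "servo_tool", "arguments": {
  "plan": [
    {"offset": [0, 1, 1], "delta_rot": [0, 0, 1], "hand": 0.6},
    {"offset": [0, 1, 1], "delta_rot": [0, 0, 1], "hand": 0.6},
    {"offset": [0, 1, 0.7], "delta_rot": [0, 0, 1], "hand": 0.6},
    {"offset": [0, 1, 0], "delta_rot": [0, 0, 1], "hand": 0.6},
    {"offset": [0, 1, 0], "delta_rot": [0, 0, 1], "hand": 0.6},
    {"offset": [0, 1, 0], "delta_rot": [0, 0, 1], "hand": 0.6},
    {"offset": [0, 1, 0], "delta_rot": [0, 0, 1], "hand": 0.6},
    {"offset": [0, 1, 0], "delta_rot": [0, 0, 1], "hand": 0.6}
  ]
}}

```text
time_s: 8.12
position: [472.1, -154.0, 210.8]
ee_rot: [0.0, 0.977, 0.212, 0.0]
contact_force: [0.0, -0.1, 0.4]
opening: 51.1
grasp_force: 0.0
```

Request:
{"name": "servo_tool", "arguments": {
  "plan": [
    {"offset": [-0.1, 1, 0], "delta_rot": [0, 0, 1], "hand": 0.6},
    {"offset": [-0.1, 1, 0], "delta_rot": [0, 0, 1], "hand": 0.6},
    {"offset": [-0.1, 1, 0], "delta_rot": [0, 0, 1], "hand": 0.6},
    {"offset": [-0.1, 1, 0], "delta_rot": [0, 0, 1], "hand": 0.6},
    {"offset": [-0.1, 1, 0], "delta_rot": [0, 0, 1], "hand": 0.6},
    {"offset": [-0.1, 1, 0], "delta_rot": [0, 0, 1], "hand": 0.6},
    {"offset": [-0.1, 1, 0], "delta_rot": [0, 0, 1], "hand": 0.6},
    {"offset": [-0.1, 1, 0], "delta_rot": [0, 0, 1], "hand": 0.6}
  ]
}}

```text
time_s: 8.78
position: [452.0, 46.0, 210.8]
ee_rot: [0.0, 0.881, 0.473, 0.0]
contact_force: [-0.1, 0.5, -0.1]
opening: 51.2
grasp_force: 0.0
```

Request:
{"name": "servo_tool", "arguments": {
  "plan": [
    {"offset": [-0.2, 1, 0], "delta_rot": [0, 0, 1], "hand": 0.6},
    {"offset": [-0.2, 1, 0], "delta_rot": [0, 0, 1], "hand": 0.6},
    {"offset": [-0.2, 1, 0], "delta_rot": [0, 0, 1], "hand": 0.6},
    {"offset": [-0.2, 1, 0], "delta_rot": [0, 0, 1], "hand": 0.6},
    {"offset": [-0.2, 1, 0], "delta_rot": [0, 0, 1], "hand": 0.6},
    {"offset": [-0.1, 1, 0], "delta_rot": [0, 0, 1], "hand": 0.6},
    {"offset": [0, 1, 0], "delta_rot": [0, 0, 1], "hand": 0.6},
    {"offset": [0, 1, 0], "delta_rot": [0, 0, 1], "hand": 0.6}
  ]
}}

```text
time_s: 9.45
position: [424.4, 246.1, 210.9]
ee_rot: [0.0, 0.716, 0.698, 0.0]
contact_force: [0.3, 0.3, 0.1]
opening: 50.9
grasp_force: 0.0
```

Request:
{"name": "servo_tool", "arguments": {
  "plan": [
    {"offset": [0, 0.4, 0], "delta_rot": [0, 0, 1], "hand": 0.6},
    {"offset": [0, 0.04, 0], "delta_rot": [0, 0, 0.15], "hand": 0.6},
    {"offset": [0, 0, 0], "delta_rot": [0, 0, 0], "hand": 0.6}
  ]
}}

```text
time_s: 9.7
position: [424.7, 255.9, 210.5]
ee_rot: [0.0, 0.689, 0.725, -0.0]
contact_force: [-0.6, -0.0, 0.4]
opening: 51.4
grasp_force: 0.0
```

Run:
```python
from h import *
print(pose());p=ctrl.camera_params("wrist");im=ctrl.get_image("wrist")[:,:,::-1];cv2.imwrite("pics/w3.png",im)
hsv=cv2.cvtColor(im,cv2.COLOR_BGR2HSV)
m=cv2.inRange(hsv,(5,110,60),(18,255,235));m[:,:250]=0;m[:,380:]=0
m=cv2.morphologyEx(m,cv2.MORPH_OPEN,np.ones((5,5)))
cs,_=cv2.findContours(m,cv2.RETR_EXTERNAL,cv2.CHAIN_APPROX_NONE)
for c in cs:
    if cv2.contourArea(c)>500:print(cv2.boundingRect(c),rect(p,c,112))
p=ctrl.camera_params("top");im=ctrl.get_image("top")[:,:,::-1];cv2.imwrite("pics/t3.png",im)
hsv=cv2.cvtColor(im,cv2.COLOR_BGR2HSV);m=cv2.inRange(hsv,(9,150,90),(17,255,205))
for k,z in (((1,17),18),((1,17),42),((25,1),30)):
    o=cv2.morphologyEx(m,cv2.MORPH_OPEN,np.ones((k[1],k[0]),np.uint8))[220:308,345:435]
    cs,_=cv2.findContours(o,cv2.RETR_EXTERNAL,cv2.CHAIN_APPROX_NONE,offset=(345,220))
    for c in cs:
        if cv2.contourArea(c)>40:print(z,cv2.boundingRect(c),rect(p,c,z))
cv2.imwrite("pics/t3c.png",cv2.resize(im[205:325,330:450],(480,480),interpolation=cv2.INTER_CUBIC))
```

```text
(9.7, array([424.7, 255.9, 210.5]), np.float64(2.91), np.float64(0.01), array([-0.64, -0.01,  0.37]), 51.4, 0.0, np.float64(0.25))
(299, 129, 35, 199) [423.4 257.6 -87.3 157.1  24.1]
(250, 101, 30, 302) [383.5 224.9  89.5 254.2  20.3]
18 (403, 233, 18, 69) [ 473.9 -357.2   -6.7  164.5   35.3]
18 (362, 227, 16, 67) [ 493.3 -257.3   -7.3  159.3   29. ]
42 (403, 233, 18, 69) [ 471.4 -352.6   -6.7  161.2   34.7]
42 (362, 227, 16, 67) [ 490.4 -254.7   -7.3  156.1   28.5]
30 (354, 277, 68, 14) [ 434.7 -296.8   82.1  159.3   27.6]
30 (359, 236, 67, 13) [ 532.9 -311.    83.4  158.5   27.2]
```

View pics/t3c.png

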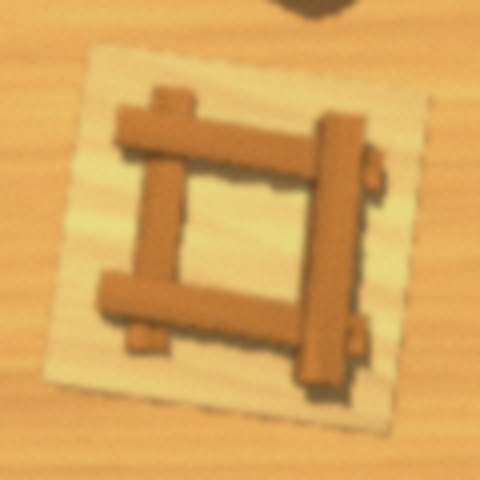

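Slat e lies square above b and the lower layers haven't moved. Now f.

Request:
{"name": "servo_tool", "arguments": {
  "plan": [
    {"offset": [-0.02, 0.02, -0.6], "delta_rot": [0, 0, 0], "hand": 0.6},
    {"offset": [0, 0, -1], "delta_rot": [0, 0, 0], "hand": 0.6},
    {"offset": [0, 0, -1], "delta_rot": [0, 0, 0], "hand": 0.6},
    {"offset": [0, 0, -0.9], "delta_rot": [0, 0, 0], "hand": 0.6},
    {"offset": [0, 0, -0.5], "delta_rot": [0, 0, 0], "hand": 0.6},
    {"offset": [0, 0, -0.2], "delta_rot": [0, 0, 0], "hand": 0.6},
    {"offset": [0, 0, 0], "delta_rot": [0, 0, 0], "hand": 0.3},
    {"offset": [0, 0, 0], "delta_rot": [0, 0, 0], "hand": 0.1}
  ]
}}

```text
time_s: 10.47
position: [424.9, 256.0, 106.0]
ee_rot: [0.0, 0.689, 0.724, 0.0]
contact_force: [0.3, -1.1, 0.4]
opening: 28.0
grasp_force: 0.0
```

Request:
{"name": "servo_tool", "arguments": {
  "plan": [
    {"offset": [0, 0, 0], "delta_rot": [0, 0, 0], "hand": 0.1},
    {"offset": [0, 0, 0], "delta_rot": [0, 0, 0], "hand": 0.1},
    {"offset": [0, 0, 0], "delta_rot": [0, 0, 0], "hand": 0.1},
    {"offset": [0, 0, 0], "delta_rot": [0, 0, 0], "hand": 0.1}
  ]
}}

```text
time_s: 10.8
position: [425.0, 256.3, 106.4]
ee_rot: [0.001, 0.689, 0.725, 0.001]
contact_force: [0.1, -2.0, 7.2]
opening: 23.3
grasp_force: 39.9
```

Request:
{"name": "servo_tool", "arguments": {
  "plan": [
    {"offset": [0, 0, 0.6], "delta_rot": [0, 0, 0], "hand": 0.1},
    {"offset": [0, 0, 1], "delta_rot": [0, 0, 0], "hand": 0.1},
    {"offset": [0, 0, 1], "delta_rot": [0, 0, 0], "hand": 0.1},
    {"offset": [0, 0, 1], "delta_rot": [0, 0, 0], "hand": 0.1},
    {"offset": [0, -0.6, 0.4], "delta_rot": [0, 0, -1], "hand": 0.1},
    {"offset": [0, -1, 0], "delta_rot": [0, 0, -1], "hand": 0.1},
    {"offset": [0, -1, 0], "delta_rot": [0, 0, -1], "hand": 0.1},
    {"offset": [0, -1, 0], "delta_rot": [0, 0, -1], "hand": 0.1}
  ]
}}

```text
time_s: 11.47
position: [424.1, 165.5, 205.7]
ee_rot: [0.0, 0.784, 0.621, 0.0]
contact_force: [0.2, 0.0, -0.5]
opening: 23.4
grasp_force: 39.3
```

Request:
{"name": "servo_tool", "arguments": {
  "plan": [
    {"offset": [0.1, -1, 0], "delta_rot": [0, 0, -1], "hand": 0.1},
    {"offset": [0.1, -1, 0], "delta_rot": [0, 0, -1], "hand": 0.1},
    {"offset": [0.1, -1, 0], "delta_rot": [0, 0, -1], "hand": 0.1},
    {"offset": [0.1, -1, 0], "delta_rot": [0, 0, -1], "hand": 0.1},
    {"offset": [0.1, -1, 0], "delta_rot": [0, 0, -1], "hand": 0.1},
    {"offset": [0.1, -1, 0], "delta_rot": [0, 0, -1], "hand": 0.1},
    {"offset": [0.1, -1, 0], "delta_rot": [0, 0, -1], "hand": 0.1},
    {"offset": [0.1, -1, 0], "delta_rot": [0, 0, -1], "hand": 0.1}
  ]
}}

```text
time_s: 12.13
position: [444.2, -34.8, 205.6]
ee_rot: [0.0, 0.925, 0.38, 0.0]
contact_force: [0.8, 0.5, 0.1]
opening: 23.6
grasp_force: 39.3
```

Request:
{"name": "servo_tool", "arguments": {
  "plan": [
    {"offset": [0.2, -1, 0], "delta_rot": [0, 0, -1], "hand": 0.1},
    {"offset": [0.2, -1, 0], "delta_rot": [0, 0, -1], "hand": 0.1},
    {"offset": [0.2, -1, 0], "delta_rot": [0, 0, -1], "hand": 0.1},
    {"offset": [0.2, -1, 0], "delta_rot": [0, 0, -1], "hand": 0.1},
    {"offset": [0.2, -1, 0], "delta_rot": [0, 0, -1], "hand": 0.1},
    {"offset": [0.2, -1, 0], "delta_rot": [0, 0, -1], "hand": 0.1},
    {"offset": [0.2, -1, 0], "delta_rot": [0, 0, -1], "hand": 0.1},
    {"offset": [0.2, -1, 0], "delta_rot": [0, 0, -1], "hand": 0.1}
  ]
}}

```text
time_s: 12.8
position: [484.4, -234.8, 205.5]
ee_rot: [0.0, 0.994, 0.111, 0.0]
contact_force: [0.3, -0.6, -0.2]
opening: 23.4
grasp_force: 39.3
```

Request:
{"name": "servo_tool", "arguments": {
  "plan": [
    {"offset": [0.2, -1, 0], "delta_rot": [0, 0, -1], "hand": 0.1},
    {"offset": [0.1, 0, 0], "delta_rot": [0, 0, -1], "hand": 0.1},
    {"offset": [0, 0, -0.5], "delta_rot": [0, 0, -1], "hand": 0.1},
    {"offset": [0, 0, -0.5], "delta_rot": [0, 0, -1], "hand": 0.1},
    {"offset": [0, 0, -0.5], "delta_rot": [0, 0, -1], "hand": 0.1},
    {"offset": [0, 0, 0], "delta_rot": [0, 0, -0.1], "hand": 0.1},
    {"offset": [0, 0, 0], "delta_rot": [0, 0, 0], "hand": 0.1}
  ]
}}

```text
time_s: 13.38
position: [491.8, -258.5, 167.8]
ee_rot: [-0.0, 0.998, -0.065, -0.0]
contact_force: [0.2, -0.1, -0.3]
opening: 23.5
grasp_force: 39.4
```

Run:
```python
from h import *
print(pose());p=ctrl.camera_params("wrist");im=ctrl.get_image("wrist")[:,:,::-1];cv2.imwrite("pics/w4.png",im)
```

```text
(13.3833, array([ 491.8, -258.5,  167.8]), np.float64(82.6), np.float64(0.05), array([ 0.2 , -0.1 , -0.33]), 23.5, 39.4, np.float64(1.0))
```

View pics/w4.png

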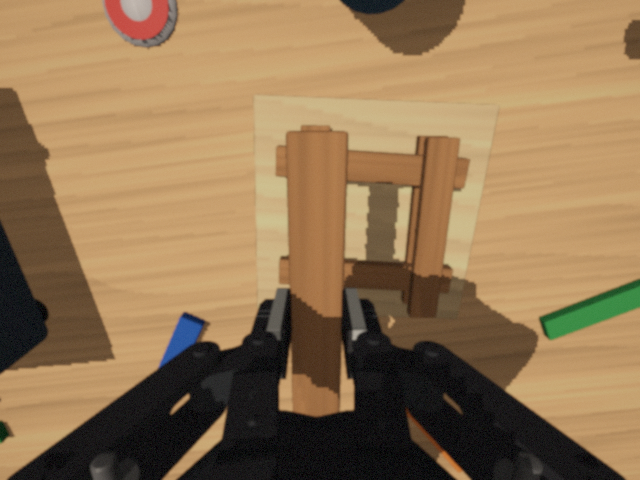

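Slat f is above a, whose end shows at (315,127). Slat e sits on b at (433,225). Lowering.

Request:
{"name": "servo_tool", "arguments": {
  "plan": [
    {"offset": [0.04, 0, -0.7], "delta_rot": [0, 0, 0], "hand": 0.1},
    {"offset": [0, 0, -1], "delta_rot": [0, 0, 0], "hand": 0.1},
    {"offset": [0, 0, -1], "delta_rot": [0, 0, 0], "hand": 0.1},
    {"offset": [0, 0, -1], "delta_rot": [0, 0, 0], "hand": 0.1},
    {"offset": [0, 0, -0.8], "delta_rot": [0, 0, 0], "hand": 0.1},
    {"offset": [0, 0, -0.5], "delta_rot": [0, 0, 0], "hand": 0.1},
    {"offset": [0, 0, -0.22], "delta_rot": [0, 0, 0], "hand": 0.1},
    {"offset": [0, 0, 0], "delta_rot": [0, 0, 0], "hand": 0.1}
  ]
}}

```text
time_s: 14.1
position: [493.1, -258.8, 37.5]
ee_rot: [0.0, 0.998, -0.065, 0.0]
contact_force: [0.1, 0.4, -0.9]
opening: 23.4
grasp_force: 39.4
```

Request:
{"name": "servo_tool", "arguments": {
  "plan": [
    {"offset": [0, 0, -0.04], "delta_rot": [0, 0, 0], "hand": 0.1},
    {"offset": [0, 0, 0], "delta_rot": [0, 0, 0], "hand": 0.1}
  ]
}}

```text
time_s: 14.27
position: [493.4, -259.1, 37.3]
ee_rot: [0.001, 0.998, -0.065, 0.001]
contact_force: [0.8, -0.6, -0.1]
opening: 23.8
grasp_force: 39.4
```

Request:
{"name": "servo_tool", "arguments": {
  "plan": [
    {"offset": [0, 0, -0.03], "delta_rot": [0, 0, 0], "hand": 0.1},
    {"offset": [0, 0, 0], "delta_rot": [0, 0, 0], "hand": 0.1}
  ]
}}

```text
time_s: 14.43
position: [493.3, -259.0, 36.4]
ee_rot: [0.001, 0.998, -0.065, 0.001]
contact_force: [0.1, 0.2, 3.8]
opening: 23.7
grasp_force: 39.8
```

Request:
{"name": "servo_tool", "arguments": {
  "plan": [
    {"offset": [0, 0, 0.02], "delta_rot": [0, 0, 0], "hand": 0.4},
    {"offset": [0, 0, 0], "delta_rot": [0, 0, 0], "hand": 0.6},
    {"offset": [0, 0, 0], "delta_rot": [0, 0, 0], "hand": 0.6},
    {"offset": [0, 0, 0.3], "delta_rot": [0, 0, 0], "hand": 0.6},
    {"offset": [0, 0, 1], "delta_rot": [0, 0, 0], "hand": 0.6},
    {"offset": [0, 0, 1], "delta_rot": [0, 0, 0], "hand": 0.6},
    {"offset": [0, 0, 1], "delta_rot": [0, 0, 0], "hand": 0.7},
    {"offset": [0, 0, 1], "delta_rot": [0, 0, 0], "hand": 0.8}
  ]
}}

```text
time_s: 15.1
position: [492.7, -258.5, 145.3]
ee_rot: [0.0, 0.998, -0.065, 0.0]
contact_force: [0.6, -0.5, 0.0]
opening: 68.2
grasp_force: 0.0
```

Request:
{"name": "servo_tool", "arguments": {
  "plan": [
    {"offset": [0, 1, 1], "delta_rot": [0, 0, 1], "hand": 0.8},
    {"offset": [0, 1, 1], "delta_rot": [0, 0, 0.6], "hand": 0.8},
    {"offset": [-0.1, 1, 1], "delta_rot": [0, 0, 0], "hand": 0.8},
    {"offset": [-0.1, 1, 0.8], "delta_rot": [0, 0, 0], "hand": 0.8},
    {"offset": [-0.1, 1, 0], "delta_rot": [0, 0, 0], "hand": 0.8},
    {"offset": [-0.1, 1, 0], "delta_rot": [0, 0, 0], "hand": 0.8},
    {"offset": [-0.1, 1, 0], "delta_rot": [0, 0, 0], "hand": 0.8},
    {"offset": [-0.1, 1, 0], "delta_rot": [0, 0, 0], "hand": 0.8}
  ]
}}

```text
time_s: 15.77
position: [477.4, -57.5, 239.2]
ee_rot: [0.0, 1.0, -0.01, 0.0]
contact_force: [0.3, -0.6, -0.1]
opening: 68.2
grasp_force: 0.0
```

Request:
{"name": "servo_tool", "arguments": {
  "plan": [
    {"offset": [-0.1, 1, 0], "delta_rot": [0, 0, 0], "hand": 0.8},
    {"offset": [-0.1, 1, 0], "delta_rot": [0, 0, 0], "hand": 0.8},
    {"offset": [-0.1, 1, 0], "delta_rot": [0, 0, 0], "hand": 0.8},
    {"offset": [-0.1, 1, 0], "delta_rot": [0, 0, 0], "hand": 0.8},
    {"offset": [-0.1, 1, 0], "delta_rot": [0, 0, 0], "hand": 0.8},
    {"offset": [-0.1, 1, 0], "delta_rot": [0, 0, 0], "hand": 0.8},
    {"offset": [0, 1, 0], "delta_rot": [0, 0, 0], "hand": 0.8},
    {"offset": [0, 0.2, 0], "delta_rot": [0, 0, 0], "hand": 0.8}
  ]
}}

```text
time_s: 16.43
position: [462.2, 124.0, 239.1]
ee_rot: [-0.0, 1.0, -0.008, 0.0]
contact_force: [0.0, 0.7, -0.1]
opening: 68.8
grasp_force: 0.0
```

Run:
```python
from h import *
print(pose());p=ctrl.camera_params("wrist");im=ctrl.get_image("wrist")[:,:,::-1];cv2.imwrite("pics/w5.png",im)
a=cv2.resize(im,(480,360))
pt=ctrl.camera_params("top");it=ctrl.get_image("top")[:,:,::-1];cv2.imwrite("pics/t5.png",it)
b=cv2.resize(it[210:320,335:445],(320,320),interpolation=cv2.INTER_CUBIC)
cv2.imwrite("pics/v5.png",np.hstack([a,np.vstack([b,np.zeros((40,320,3),np.uint8)])]))
for q,pp,I in (("wrist",p,im),("top",pt,it)):
    hsv=cv2.cvtColor(I,cv2.COLOR_BGR2HSV);m=cv2.inRange(hsv,(0,150,90),(7,255,255))|cv2.inRange(hsv,(175,150,90),(180,255,255))
    cs,_=cv2.findContours(m,cv2.RETR_EXTERNAL,cv2.CHAIN_APPROX_NONE)
    for c in cs:
        if cv2.contourArea(c)>40:print(q,cv2.boundingRect(c),rect(pp,c,167)[:2])
    print(q,"pred",proj(pp,[[462,124,167],[462,124,119],[628,122,160]]).round())
```

```text
(16.4333, array([462.2, 124. , 239.1]), np.float64(89.07), np.float64(0.05), array([ 0.02,  0.66, -0.11]), 68.8, 0.0, np.float64(1.6))
wrist (304, 218, 32, 45) [469.  123.9]
wrist pred [[317. 250.]
 [317. 229.]
 [317. -40.]]
top (311, 176, 20, 19) [ 636.2 -141.5]
top (197, 146, 41, 9) [718.2  79.8]
top pred [[194. 269.]
 [200. 271.]
 [197. 192.]]
```

View pics/v5.png

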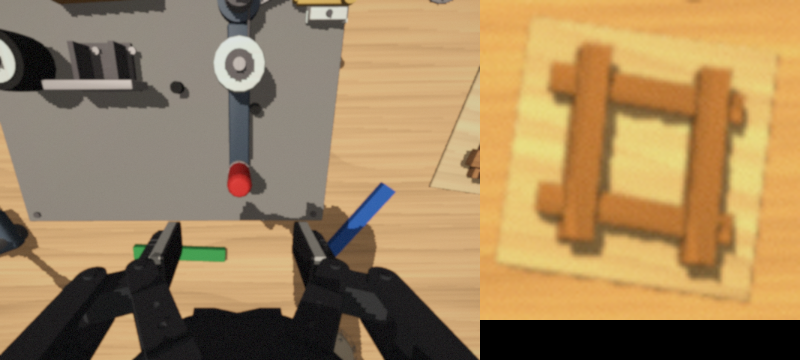

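Both slats sit squarely as the third layer. The handle top is at about wrist pixel (319,250), matching (462,123), so I'm descending around it.

Request:
{"name": "servo_tool", "arguments": {
  "plan": [
    {"offset": [0, -0.03, -0.6], "delta_rot": [0, 0, 0], "hand": 0.8},
    {"offset": [0, 0, -1], "delta_rot": [0, 0, 0], "hand": 0.8},
    {"offset": [0, 0, -1], "delta_rot": [0, 0, 0], "hand": 0.8},
    {"offset": [0, 0, -1], "delta_rot": [0, 0, 0], "hand": 0.8},
    {"offset": [0, 0, -0.6], "delta_rot": [0, 0, 0], "hand": 0.8},
    {"offset": [0, 0, -0.3], "delta_rot": [0, 0, 0], "hand": 0.8},
    {"offset": [0, 0, 0], "delta_rot": [0, 0, 0], "hand": 0.5},
    {"offset": [0, 0, 0], "delta_rot": [0, 0, 0], "hand": 0.1}
  ],
  "newtons": 50
}}

```text
time_s: 17.2
position: [463.3, 120.0, 126.7]
ee_rot: [0.0, 1.0, -0.01, 0.0]
contact_force: [-0.3, -0.2, 0.2]
opening: 45.5
grasp_force: 0.0
```

Request:
{"name": "servo_tool", "arguments": {
  "plan": [
    {"offset": [0, 0, 0], "delta_rot": [0, 0, 0], "hand": 0.1},
    {"offset": [0, 0, 0], "delta_rot": [0, 0, 0], "hand": 0.1},
    {"offset": [0, 0, 0], "delta_rot": [0, 0, 0], "hand": 0.1},
    {"offset": [0, 0, 0], "delta_rot": [0, 0, 0], "hand": 0.1},
    {"offset": [0, 0, 0], "delta_rot": [0, 0, 0], "hand": 0.1}
  ]
}}

```text
time_s: 17.62
position: [463.6, 122.0, 127.5]
ee_rot: [-0.002, 1.0, -0.009, 0.002]
contact_force: [-0.2, 9.6, 4.3]
opening: 22.8
grasp_force: 48.9
```

Request:
{"name": "servo_tool", "arguments": {
  "plan": [
    {"offset": [0.02, 0.46, 0], "delta_rot": [0, 0, -1], "hand": 0.1},
    {"offset": [0.06, 0.46, 0], "delta_rot": [0, 0, -1], "hand": 0.1},
    {"offset": [0.09, 0.45, 0], "delta_rot": [0, 0, -1], "hand": 0.1},
    {"offset": [0, 0, 0], "delta_rot": [0, 0, 0], "hand": 0.1}
  ]
}}

```text
time_s: 17.95
position: [467.4, 155.5, 127.5]
ee_rot: [0.0, 0.993, -0.115, 0.001]
contact_force: [-4.1, -5.8, 8.0]
opening: 22.4
grasp_force: 49.6
```

Request:
{"name": "servo_tool", "arguments": {
  "plan": [
    {"offset": [0.12, 0.44, 0], "delta_rot": [0, 0, -1], "hand": 0.1},
    {"offset": [0.15, 0.43, 0], "delta_rot": [0, 0, -1], "hand": 0.1},
    {"offset": [0.18, 0.42, 0], "delta_rot": [0, 0, -1], "hand": 0.1},
    {"offset": [0.21, 0.41, 0], "delta_rot": [0, 0, -1], "hand": 0.1},
    {"offset": [0, 0, 0], "delta_rot": [0, 0, 0], "hand": 0.1}
  ]
}}

```text
time_s: 18.37
position: [483.2, 197.6, 127.4]
ee_rot: [0.001, 0.968, -0.252, -0.0]
contact_force: [-9.0, -8.1, 11.2]
opening: 22.6
grasp_force: 50.5
```

Run:
```python
from h import *
print(pose());x,y=ctrl.sense()["position"][:2]
print("theta by pivot est",np.arctan2(y-119.5,627.5-x)-0.016, np.hypot(y-119.5,627.5-x))
```

```text
(18.3667, array([483.2, 197.6, 127.4]), np.float64(60.77), np.float64(0.1), array([-9.04, -8.05, 11.25]), 22.6, 50.5, np.float64(2.24))
theta by pivot est 0.4803408337875994 164.0664875005179
```

Request:
{"name": "servo_tool", "arguments": {
  "plan": [
    {"offset": [0.06, 0.11, 0], "delta_rot": [0, 0, -0.25], "hand": 0.1},
    {"offset": [0.06, 0.1, 0], "delta_rot": [0, 0, -0.25], "hand": 0.1},
    {"offset": [0, 0, 0], "delta_rot": [0, 0, 0], "hand": 0.1}
  ]
}}

```text
time_s: 18.62
position: [485.7, 201.9, 127.4]
ee_rot: [0.001, 0.963, -0.268, -0.0]
contact_force: [-9.4, -7.8, 9.9]
opening: 22.6
grasp_force: 50.4
```

Request:
{"name": "servo_tool", "arguments": {
  "plan": [
    {"offset": [0.03, 0.06, 0], "delta_rot": [0, 0, -0.1], "hand": 0.1},
    {"offset": [0, 0, 0], "delta_rot": [0, 0, 0], "hand": 0.1}
  ]
}}

```text
time_s: 18.78
position: [486.3, 203.1, 127.5]
ee_rot: [0.001, 0.962, -0.271, -0.0]
contact_force: [-9.0, -7.3, 9.1]
opening: 22.7
grasp_force: 50.3
```

Run:
```python
from h import *
print(pose());x,y=ctrl.sense()["position"][:2]
print("theta",np.arctan2(y-119.5,627.5-x)-0.016, np.hypot(y-119.5,627.5-x))
```

```text
(18.7833, array([486.3, 203.1, 127.5]), np.float64(58.5), np.float64(0.16), array([-9.05, -7.28,  9.15]), 22.7, 50.3, np.float64(2.29))
theta 0.5184422192522525 164.05429499001008
```

Request:
{"name": "servo_tool", "arguments": {
  "plan": [
    {"offset": [0.03, 0.06, 0], "delta_rot": [0, 0, -0.1], "hand": 0.1},
    {"offset": [0, 0, 0], "delta_rot": [0, 0, 0], "hand": 0.1}
  ]
}}

```text
time_s: 18.95
position: [486.3, 203.2, 127.4]
ee_rot: [0.003, 0.962, -0.275, -0.001]
contact_force: [-12.1, -16.8, 12.6]
opening: 23.0
grasp_force: 51.2
```

Request:
{"name": "servo_tool", "arguments": {
  "plan": [
    {"offset": [0.03, 0.06, 0], "delta_rot": [0, 0, -0.1], "hand": 0.1},
    {"offset": [0, 0, 0], "delta_rot": [0, 0, 0], "hand": 0.1}
  ]
}}

```text
time_s: 19.12
position: [486.3, 203.2, 127.4]
ee_rot: [0.005, 0.961, -0.278, -0.002]
contact_force: [-16.5, -26.1, 15.5]
opening: 22.8
grasp_force: 52.6
```

It's on the stop: the force rises with no further travel. I'll ease off 1.5 mm, hold and check.

Request:
{"name": "servo_tool", "arguments": {
  "plan": [
    {"offset": [-0.03, -0.06, 0], "delta_rot": [0, 0, 0.1], "hand": 0.1},
    {"offset": [0, 0, 0], "delta_rot": [0, 0, 0], "hand": 0.1},
    {"offset": [0, 0, 0], "delta_rot": [0, 0, 0], "hand": 0.1},
    {"offset": [0, 0, 0], "delta_rot": [0, 0, 0], "hand": 0.1},
    {"offset": [0, 0, 0], "delta_rot": [0, 0, 0], "hand": 0.1},
    {"offset": [0, 0, 0], "delta_rot": [0, 0, 0], "hand": 0.1}
  ]
}}

```text
time_s: 19.62
position: [486.3, 203.2, 127.4]
ee_rot: [0.003, 0.962, -0.275, -0.001]
contact_force: [-12.3, -16.5, 12.4]
opening: 23.0
grasp_force: 51.2
```

Run:
```python
from h import *
a=ctrl.get_image("top")[:,:,::-1];cv2.imwrite("pics/t6.png",a[120:320,60:460].repeat(2,0).repeat(2,1)[:600])
print(pose())
```

```text
(19.6667, array([486.3, 203.2, 127.4]), np.float64(58.13), np.float64(0.35), array([-12.96, -15.58,  12.63]), 22.6, 51.2, np.float64(2.3))
```

View pics/t6.png

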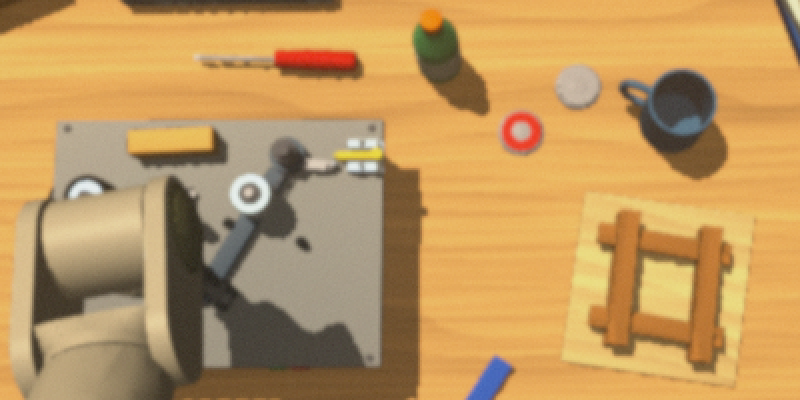

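The tension arm is swung back to about 0.52 rad and held at (215,290). The stack is complete at (665,290) and the bystanders are where they were.

```bash
python3 -c "
from cell import ctrl
print(ctrl.job_done())"
```

```text
the job is handed in; nothing more can be done
None
```

Handed in: both deck slats lie flat as the stack's third layer, and the gripper is holding the tension arm past the click against its rubber stop, at about 0.52 rad. The stack's lower slats and the bystanders show no visible shift.

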